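Uncover the gas manifold and shut the red valve

ROBOT

A 6-joint arm with a two-finger parallel gripper is mounted at the origin on a cart in front of the work surface, level with it; the furniture and walls round the work are solid. World frame = base frame: x ahead of the robot, y to its left, z up, the work surface at z = 0. Lengths are in m, angles in rad, forces in N, time in s.
With the tool pointing down it reaches from about 0.375 to 0.975 m from the base axis. Payload 3.8 kg.
Tool frame: the origin (TCP) lies midway between the tips of the shut fingers; the grasp point (between the pads) lies 19 mm behind it; z points along the fingers, y is the line along which they close (so a half turn about z gives the same grasp; the last joint's range is limited). The gripper opens to 85 mm and grips with 20 to 120 N. Pads are 22 mm wide; open, the fingers measure 114 mm over their backs; the gripper's body (76 mm by 85 mm) begins 54 mm behind the grasp point. The pads swing forward as they close: fully open they stand 13 mm farther back than shut.
Start: joints at [1.229, 0.264, 1.604, -0, 1.274, -0.037], TCP at [0.203, 0.644, 0.231] pointing down, gripper open.
Joint ranges: [-2.63, 2.63], [-0.94, 2.18], [0.31, 2.57], [-1.31, 4.45], [0, 2.66], [-2.55, 2.55]. Speed limits (rad/s): [2.57, 2.57, 3.14, 3.14, 3.14, 3.14].

INTERFACE

Orientations are given as a rotation vector (axis times angle).
In Python, from workcell import bot, cams gives the robot as it stands.
- The arm moves only by the tool play_rows, never from a script. Its argument "rows" is a list of rows, each a list of 2 entries, a list of its own where there are three numbers: the shift along the tool's x, y, z scaled (see below), then the turn, a rotation vector about the tool's x, y, z scaled (see below). A call has 1 to 20 rows; each row is the pose to reach, as a shift and turn from the pose commanded when the call began, along the tool's axes at that moment; what a row does not reach only later rows make up. The controller multiplies each number of a shift by 250 mm and each number of a turn by 45 degrees. A row lasts 1/12 s, in which the tool goes at most 41.7 mm and 7.16 degrees, less where a joint would pass 70% of its speed; a pose out of reach is approached as far as the arm can. A call with a number of a shift or a turn outside -1 to 1 is refused whole. A call with a gripper value outside its range is refused whole. "claw" is the opening, from -1 (shut) to 1 (fully open), set as the call begins (left out, the last holds). The fingers move at their own pace and stop on an object; "newtons" is the grip in N (left out, the last holds). Time passes only in rows, so rows that repeat a pose let the fingers close. It gives the time, the measured TCP pose, the force, the opening and the grip force at its end, in the units of the state.
- bot.read_state(): the state, without advancing time (a new reading comes with each control period).
- cams.read_camera(name): name is "side" or "top"; returns a dict with "image" (420x560x3 uint8, red, green, blue), "K" (3x3 intrinsics, pixels), "T" (4x4, takes a point from camera to world coordinates). Camera axes: x right, y down, z forward; pixel columns grow to the right and rows downward; lengths in m; the calibration is good to about 2 mm. A picture is of the moment at which its call begins. There is no depth.
- bot.finish_job(): hands the job in; it is judged then, once.
The state is a dict: "time": time; "q": joint angles; "joint_vel": joint speeds; "joint_torque": joint torques, N m; "tool_pos": TCP position; "tcp_rot": TCP orientation; "wrist_force": force on the tool from outside, world axes, zero at the start; "torque": the same for the moment, N m; "width": opening from 0.0 (shut) to 1.0 (fully open); "grip_force": force on a finger pad.
Only numpy, scipy, OpenCV 4.12 (cv2) and the standard library are available. Lean on these libraries where they do the work, as an engineer would, in place of code of your own. Each camera call takes 0.05 s, during which the arm holds its last target. There are 200 camera calls.

TASK

Push the white sliding cover of the gas manifold to the left, all the way to its end stops, so that the two valve levers are uncovered; then push the red lever clockwise until that valve is fully shut, its lever square across the pipe. Only push with the fingers: the cover stays lying on its rails and is never lifted. Leave the blue lever as it is and do not disturb the two bottles, the label roll and the marker around the manifold.

Things in the scene. Friction and masses are not known exactly. Their poses are not given: they have to be found in the camera images.
- manifold: Gas manifold, fixed: grey base 200 x 440 x 10 mm (x, y, z). Origin: centre of underside, on the table; x away from the robot, y along the rails to the left (turned up to 0.2 rad). Rails on both long sides, top z 64 mm (guide lips 72), 154 mm clear between, ends open. Black stops at the rail ends, top z 78. Right half (y < 0): valves at y = -165 and -75 mm, in either order.
- cover: White loose plate 168 x 200 x 5 mm (x, y, z), about 0.35 kg, lying on the rails between the guide lips (3 mm play each side). Origin: centre of its underside; axes as the manifold's. At the start it hides both levers, origin near y = -100 mm of the manifold; 1 to 6 N slide it along +y until it meets the left stops with its origin at y = +107 mm.
- cover_ledge (a point): Middle of the push face of the cover's black ledge: upright face 100 mm long in x, looking to the manifold's -y, 90 mm from the cover's centre. It stands 24 mm above the plate's top; this point is 17 mm above the cover's origin (81 mm above the table). The ledge slopes down to the left behind the face. Push here towards +y.
- red_pivot (a point): Axis of the red lever, at the middle of the lever's height, 49 mm above the table; 20 mm towards the manifold's +x from its centre line.
- red_tip (a point): End of the red lever on its centre line, 55 mm from the pivot. The lever is a 14 mm wide, 14 mm high bar (from 42 to 56 mm above the table) with a red sleeve; the brass valve block below it ends at 36 mm.
- red_lever (a joint): Turn of the red lever about the vertical, rad. 0: open, it points along its copper pipe to the manifold's -x (to the robot). It grows clockwise as seen from above, the tip going to the manifold's +y; pi/2: shut, stop, pointing along +y. Starts between 0 and 0.3; it stays where it is left, and 1 to 3 N near the tip turn it.
- blue_tip (a point): End of the blue lever of the other valve, made like the red one, 55 mm from its own pivot; it must stay where it is.
- blue_lever (a joint): Turn of the blue lever, rad, with the same meaning as red_lever; leave it alone.
- dropper_a: Brown dropper bottle with black top and a blue-banded label, 33 x 34 x 102 mm, standing loose behind the manifold; origin at the centre of its underside.
- dropper_b: Brown dropper bottle with black top and a red-banded label, 33 x 34 x 102 mm, standing loose behind the manifold; origin at the centre of its underside.
- label_roll: Roll of white labels, 79 mm across, 30 mm high, lying loose behind the manifold; origin at the centre of its underside.
- marker_black: White marker pen with black cap, 135 mm long, 17 mm thick, lying loose beside the right end of the manifold; origin at the centre of its underside.

How it is judged:
By the outcome, as a careful person would: the job done as asked, in the order asked, and still so for the second after the job is handed in, with the robot touching nothing.
It also fails if it takes over 51 s, if anything falls off the work surface, if the arm or the gripper's body presses on something with over 40 N, if the wrist force passes 120 N, or if a joint passes its speed limit or range.

## Working session

There is one attempt and no reset: what is moved stays moved. The work goes in short steps, Python scripts to look and compute and a tool call to move; the robot and the scene stay as the last step left them, time stands still between calls to the robot, and variables do not carry over. Pictures are saved under pics/ and viewed, at most 10 in all, crops included, and the job is handed in when it is done.

Besides the shell and the picture viewer there is one more tool, called after ">>>" as a command line: name --argument value ..., lists and objects as JSON in quotes. play_rows: Moves the arm, as the interface text tells. Its arguments: {"type":"object","properties":{"rows":{"type":"array","items":{"type":"array"}},"claw":{"type":"number"},"newtons":{"type":"number"}},"required":["rows"]}

```bash
mkdir -p pics; ls; python3 - <<'E'
from workcell import bot,cams
import cv2,numpy as np
s=bot.read_state();print(s['time'],s['tool_pos'],s['tcp_rot'],s['width'])
for n in('top','side'):
    c=cams.read_camera(n);cv2.imwrite(f'pics/{n}0.png',c['image'][:,:,::-1]);print(n,c['K'].round(1).tolist(),c['T'].round(4).tolist())
E
```

```text
pics
0.0 [0.20231873 0.64319457 0.22996221] [-0.47680542 -3.10478233  0.00343049] 0.9969613540860492
top [[534.5, 0.0, 289.3], [0.0, 534.5, 205.5], [0.0, 0.0, 1.0]] [[-0.1215, -0.9699, 0.2108, 0.3695], [-0.9926, 0.1198, -0.0211, 0.0197], [-0.0048, -0.2118, -0.9773, 1.152], [0.0, 0.0, 0.0, 1.0]]
side [[451.5, 0.0, 288.4], [0.0, 451.5, 202.2], [0.0, 0.0, 1.0]] [[0.9998, -0.0181, -0.0002, 0.5883], [-0.0122, -0.6821, 0.7311, -0.7003], [-0.0134, -0.731, -0.6823, 0.7153], [0.0, 0.0, 0.0, 1.0]]
```

View pics/top0.png

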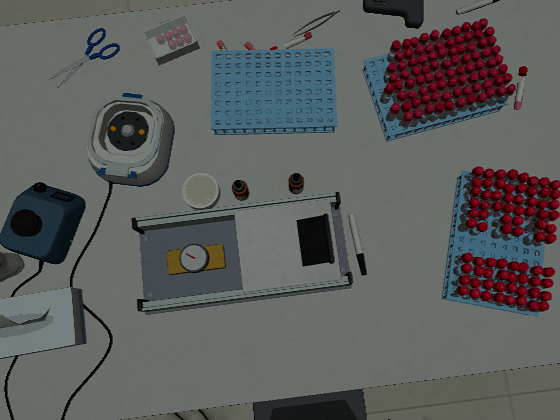

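View pics/side0.png

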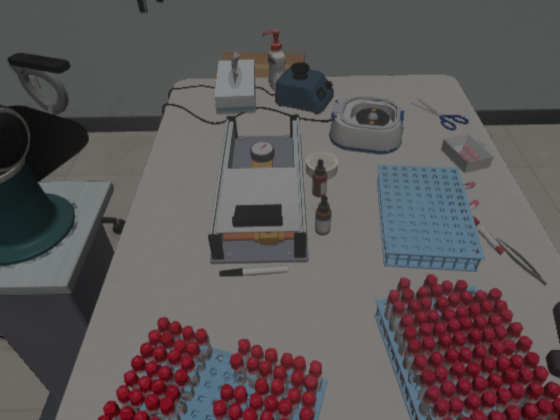

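The top view shows the manifold running from its left stops (137,222)/(141,305) to its right stops (337,197)/(350,281). The ledge spans about (300–331, 217–267), with its push face on the right. In the side view, a bottle stands near the rail and the marker lies clear of the right end.

```bash
cat > h.py <<'E'
import numpy as np,cv2
from scipy.spatial.transform import Rotation as R
from workcell import bot,cams
def ray(c,px,z):
    d=c['T'][:3,:3]@np.linalg.inv(c['K'])@np.array([px[0],px[1],1.]);o=c['T'][:3,3]
    return o+d*(z-o[2])/d[2]
def tool_shift(s,p):  # world target -> call units
    return R.from_rotvec(s['tcp_rot']).inv().apply(np.array(p)-s['tool_pos'])/.25
E
python3 - <<'E'
from h import *
c=cams.read_camera('top');im=c['image']
m=(im.max(2)<45).astype(np.uint8)
n,l,st,ce=cv2.connectedComponentsWithStats(m)
for i in range(1,n):
    x,y,w,h,a=st[i]
    if a>25 and 120<x<360 and 170<y<320: print(st[i],ce[i].round(1))
i=l[240,315];r=cv2.minAreaRect(np.argwhere(l==i)[:,::-1].astype(np.float32));b=cv2.boxPoints(r)
print(r,b.round(1).tolist());print(np.array([ray(c,p,.093) for p in b]).round(4))
# white plate, corners at z=.069 ; grey base
w=(im.min(2)>105).astype(np.uint8); w[:, :225]=0
for v in (im[240,270],im[215,220],im[240,342],im[300,200]): print(v)
for nm,p in dict(LB=(137,225),RB=(337,199),LF=(141,305),RF=(350,281)).items(): print(nm,ray(c,p,.078).round(4))
E
```

```text
[289 173  14  13 116] [295.8 179. ]
[232 180  13  12 108] [238.5 185.7]
[289 182  15  12  72] [294.8 188.5]
[233 188  16  13  93] [242.  194.9]
[328 192  12  18  95] [335.7 201.1]
[194 201  22   9  34] [205.5 207. ]
[202 209  30   4  30] [216.5 210.5]
[132 215 102  19 520] [177.6 223.2]
[ 297  214   37   52 1491] [315.1 240.3]
[182 244  27  29 124] [199.2 262.9]
[356 253  11  22 126] [361.4 263.2]
[137 272 216  40 375] [239.7 296. ]
((314.9000244140625, 240.2999725341797), (49.497474670410156, 31.678386688232422), 81.8698959350586) [[295.70001220703125, 218.0], [327.1000061035156, 213.60000610351562], [334.1000061035156, 262.6000061035156], [302.70001220703125, 267.0]]
[[ 0.5707 -0.0129  0.093 ]
 [ 0.5721 -0.0769  0.093 ]
 [ 0.4723 -0.0772  0.093 ]
 [ 0.4711 -0.0144  0.093 ]]
[116 120 120]
[107 121 118]
[69 74 80]
[71 76 70]
LB [0.5989 0.3102 0.078 ]
RB [ 0.6028 -0.1027  0.078 ]
LF [0.4372 0.3122 0.078 ]
RF [ 0.4335 -0.1049  0.078 ]
```

```bash
python3 - <<'E'
import cv2
i=cv2.imread('pics/top0.png')[170:320,120:380];cv2.imwrite('pics/crop0.png',cv2.resize(i,None,fx=3,fy=3,interpolation=2))
E
```

```text
(no output)
```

View pics/crop0.png

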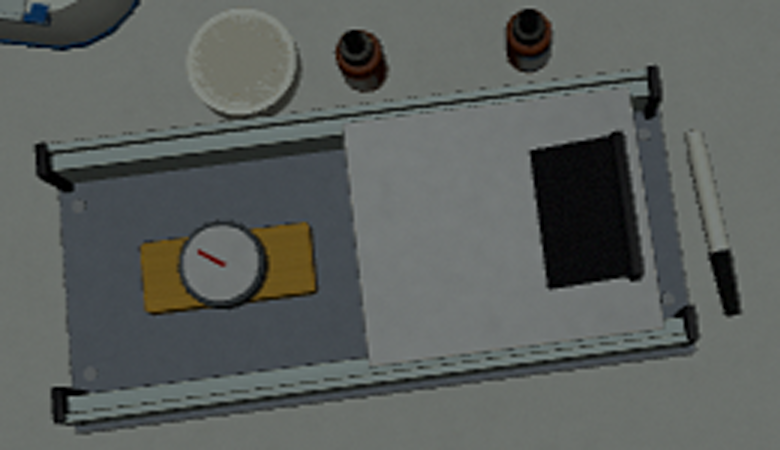

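The crop confirms the push face on the ledge's right side, from (618,135) to (637,278) in crop pixels, with the marker outside the right end. The manifold's yaw is about 0.

```bash
python3 - <<'E'
from h import *
s=bot.read_state();r=R.from_rotvec(s['tcp_rot'])
D=R.from_matrix([[-1,0,0],[0,1,0],[0,0,-1]])
print((r.inv()*D).as_rotvec()/(np.pi/4), tool_shift(s,[.522,-.12,.2]), r.as_matrix().round(3))
E
```

```text
[-0.00229831 -0.0004614  -0.38807609] [-2.13589168 -2.52868102  0.12535092] [[-0.954  0.3   -0.001]
 [ 0.3    0.954 -0.002]
 [ 0.    -0.002 -1.   ]]
```

>>> play_rows --rows '[[[-0.1, -0.12, 0], [0, 0, 0]], [[-0.2, -0.24, 0], [0, 0, 0]], [[-0.3, -0.36, 0], [0, 0, 0]], [[-0.4, -0.48, 0], [0, 0, 0]], [[-0.5, -0.6, 0], [0, 0, 0]], [[-0.6, -0.72, 0], [0, 0, 0]], [[-0.7, -0.84, 0.04], [0, 0, 0]], [[-0.7, -0.84, 0.04], [0, 0, 0]]]' --claw -1 --newtons 40

```text
time: 0.82
tool_pos: [0.3072, 0.3846, 0.2191]
tcp_rot: [-0.483, -3.104, 0.009]
wrist_force: [-0.7, 0.5, 0.7]
width: -0.002
grip_force: 0.0
```

>>> play_rows --rows '[[[-0.1, -0.12, 0], [0, 0, 0]], [[-0.2, -0.24, 0], [0, 0, 0]], [[-0.3, -0.36, 0], [0, 0, 0]], [[-0.4, -0.48, 0], [0, 0, 0]], [[-0.5, -0.6, 0], [0, 0, 0]], [[-0.6, -0.72, 0], [0, 0, 0]], [[-0.7, -0.84, 0.04], [0, 0, 0]], [[-0.7, -0.84, 0.04], [0, 0, 0]]]'

```text
time: 1.48
tool_pos: [0.4116, 0.1326, 0.21]
tcp_rot: [-0.487, -3.104, 0.006]
wrist_force: [-0.6, -0.4, 0.0]
width: -0.005
grip_force: 0.0
```

>>> play_rows --rows '[[[-0.1, -0.12, 0], [0, 0, -0.08]], [[-0.2, -0.24, 0], [0, 0, -0.16]], [[-0.3, -0.36, 0], [0, 0, -0.24]], [[-0.4, -0.48, 0], [0, 0, -0.32]], [[-0.5, -0.6, 0], [0, 0, -0.388]], [[-0.6, -0.72, 0], [0, 0, -0.388]], [[-0.73, -0.85, 0.04], [0, 0, -0.388]], [[-0.736, -0.85, 0.04], [0, 0, -0.388]], [[-0.736, -0.85, 0.04], [0, 0, -0.388]]]'

```text
time: 2.23
tool_pos: [0.5226, -0.121, 0.2]
tcp_rot: [-0.005, -3.14, -0.001]
wrist_force: [-0.2, 0.4, -0.7]
width: -0.004
grip_force: 0.0
```

>>> play_rows --rows '[[[0, 0, 0.12], [0, 0, 0]], [[0, 0, 0.24], [0, 0, 0]], [[0, 0, 0.36], [0, 0, 0]], [[0, 0, 0.44], [0, 0, 0]], [[0, 0, 0.484], [0, 0, 0]], [[0, 0, 0.484], [0, 0, 0]], [[0, 0, 0.484], [0, 0, 0]]]'

```text
time: 2.82
tool_pos: [0.5219, -0.1185, 0.0804]
tcp_rot: [0.002, -3.141, -0.001]
wrist_force: [0.2, -0.2, 0.3]
width: -0.0
grip_force: 0.0
```

```bash
python3 - <<'E'
from h import *
for n in('top','side'):
    c=cams.read_camera(n);i=c['image'][:,:,::-1]
    i=i[150:330,120:400] if n=='top' else i[90:290,180:360]
    cv2.imwrite(f'pics/{n}1.png',cv2.resize(i,None,fx=2.5,fy=2.5,interpolation=2))
E
```

```text
(no output)
```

View pics/side1.png

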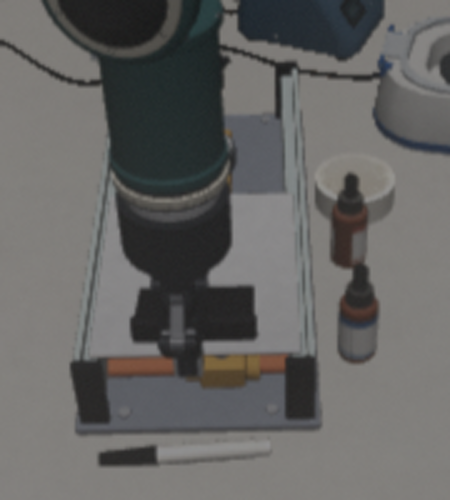

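The side view shows the shut fingertips at about (254,239) in full-image pixels, just in front of the ledge face and near its middle, above the plate.

>>> play_rows --rows '[[[0, 0.04, 0], [0, 0, 0]], [[0, 0.07, 0], [0, 0, 0]], [[0, 0.1, 0], [0, 0, 0]], [[0, 0.12, 0], [0, 0, 0]], [[0, 0.14, 0], [0, 0, 0]], [[0, 0.16, 0], [0, 0, 0]], [[0, 0.18, 0], [0, 0, 0]], [[0, 0.2, 0], [0, 0, 0]]]'

```text
time: 3.58
tool_pos: [0.5224, -0.0695, 0.0805]
tcp_rot: [0.0, 3.141, -0.001]
wrist_force: [-0.3, -3.1, 1.3]
width: 0.005
grip_force: 1.2
```

>>> play_rows --rows '[[[0, 0.025, 0], [0, 0, 0]], [[0, 0.05, 0], [0, 0, 0]], [[0, 0.075, 0], [0, 0, 0]], [[0, 0.1, 0], [0, 0, 0]], [[0, 0.125, 0], [0, 0, 0]], [[0, 0.15, 0], [0, 0, 0]], [[0, 0.175, 0], [0, 0, 0]], [[0, 0.2, 0], [0, 0, 0]], [[0, 0.225, 0], [0, 0, 0]], [[0, 0.25, 0], [0, 0, 0]], [[0, 0.275, 0], [0, 0, 0]], [[0, 0.3, 0], [0, 0, 0]], [[0, 0.325, 0], [0, 0, 0]], [[0, 0.35, 0], [0, 0, 0]], [[0, 0.375, 0], [0, 0, 0]], [[0, 0.4, 0], [0, 0, 0]]]'

```text
time: 4.92
tool_pos: [0.522, 0.0309, 0.0802]
tcp_rot: [-0.0, -3.141, -0.0]
wrist_force: [-0.5, -1.0, -0.2]
width: -0.001
grip_force: 0.7
```

>>> play_rows --rows '[[[0, 0.02, 0], [0, 0, 0]], [[0, 0.04, 0], [0, 0, 0]], [[0, 0.06, 0], [0, 0, 0]], [[0, 0.08, 0], [0, 0, 0]], [[0, 0.1, 0], [0, 0, 0]], [[0, 0.12, 0], [0, 0, 0]], [[0, 0.14, 0], [0, 0, 0]], [[0, 0.16, 0], [0, 0, 0]], [[0, 0.18, 0], [0, 0, 0]], [[0, 0.2, 0], [0, 0, 0]], [[0, 0.22, 0], [0, 0, 0]], [[0, 0.24, 0], [0, 0, 0]], [[0, 0.26, 0], [0, 0, 0]]]'

```text
time: 6.0
tool_pos: [0.5221, 0.0958, 0.0803]
tcp_rot: [-0.0, -3.142, -0.0]
wrist_force: [0.1, -1.9, -0.4]
width: -0.0
grip_force: 0.6
```

```bash
python3 - <<'E'
from h import *
c=cams.read_camera('top');i=c['image'][150:330,120:400,::-1]
cv2.imwrite('pics/top2.png',cv2.resize(i,None,fx=2.5,fy=2.5,interpolation=2))
E
```

```text
(no output)
```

View pics/top2.png

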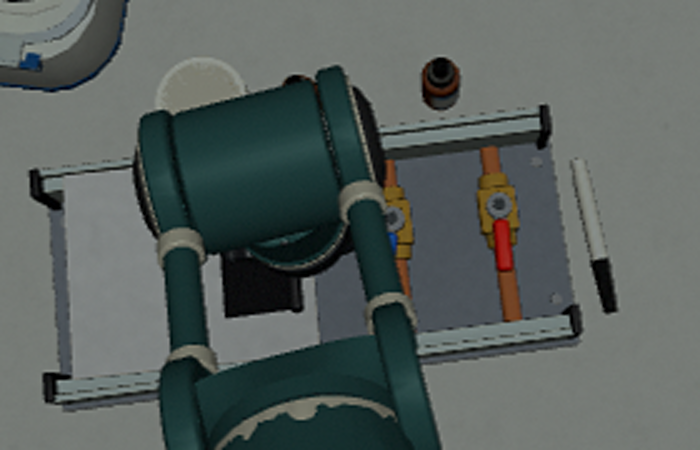

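The top view shows the red lever in the right-hand valve, pivot near (500,205) and tip near (505,270) in crop pixels, with the blue one partly hidden beside it. The cover's left edge at x≈62 is still short of the stops.

>>> play_rows --rows '[[[0, 0.01, 0], [0, 0, 0]], [[0, 0.02, 0], [0, 0, 0]], [[0, 0.03, 0], [0, 0, 0]], [[0, 0.04, 0], [0, 0, 0]], [[0, 0.048, 0], [0, 0, 0]]]'

```text
time: 6.47
tool_pos: [0.5222, 0.1074, 0.0804]
tcp_rot: [0.0, 3.141, -0.0]
wrist_force: [-0.7, -2.2, 0.7]
width: 0.0
grip_force: 0.9
```

>>> play_rows --rows '[[[0, 0.006, 0], [0, 0, 0]], [[0, 0.012, 0], [0, 0, 0]], [[0, 0.016, 0], [0, 0, 0]]]'

```text
time: 6.72
tool_pos: [0.5235, 0.1098, 0.0806]
tcp_rot: [-0.002, 3.139, -0.005]
wrist_force: [3.6, -9.9, -0.1]
width: 0.001
grip_force: 5.1
```

>>> play_rows --rows '[[[0, 0.004, 0], [0, 0, 0]], [[0, 0.008, 0], [0, 0, 0]], [[0, 0.008, 0], [0, 0, 0]], [[0, 0.008, 0], [0, 0, 0]]]'

```text
time: 7.05
tool_pos: [0.5247, 0.1105, 0.0812]
tcp_rot: [-0.002, 3.137, -0.007]
wrist_force: [5.2, -13.3, 0.4]
width: 0.001
grip_force: 6.2
```

>>> play_rows --rows '[[[0, -0.04, 0], [0, 0, 0]], [[0, -0.08, 0], [0, 0, 0]], [[0, -0.12, -0.12], [0, 0, 0]], [[0, -0.2, -0.24], [0, 0, 0]], [[0, -0.3, -0.36], [0, 0, 0]], [[0, -0.44, -0.4], [0, 0, 0]], [[0, -0.6, -0.4], [0, 0, 0]], [[0, -0.76, -0.4], [0, 0, 0]], [[0, -0.9, -0.4], [0, 0, 0]], [[0, -1, -0.4], [0, 0, 0]]]'

```text
time: 7.88
tool_pos: [0.5216, -0.1395, 0.1805]
tcp_rot: [0.003, 3.141, -0.0]
wrist_force: [0.1, 0.6, 0.0]
width: -0.0
grip_force: 0.0
```

>>> play_rows --rows '[[[0, -0.15, 0], [0, 0, 0]], [[0, -0.3, 0], [0, 0, 0]], [[0, -0.4, 0], [0, 0, 0]], [[0, -0.4, 0], [0, 0, 0]]]'

```text
time: 8.22
tool_pos: [0.5218, -0.2413, 0.1803]
tcp_rot: [0.007, 3.141, -0.002]
wrist_force: [0.5, 0.4, 1.4]
width: 0.001
grip_force: 0.0
```

```bash
python3 - <<'E'
from h import *
c=cams.read_camera('top');i=c['image'][150:330,120:400,::-1]
cv2.imwrite('pics/top3.png',cv2.resize(i,None,fx=2.5,fy=2.5,interpolation=2))
h=cv2.cvtColor(c['image'],cv2.COLOR_RGB2HSV)
g=np.zeros(h.shape[:2],np.uint8);g[200:300,250:350]=1
for nm,m in dict(red=((h[...,0]<6)|(h[...,0]>172)),blue=(h[...,0]>100)&(h[...,0]<130)).items():
    m=(m&(h[...,1]>150)&(h[...,2]>60)).astype(np.uint8)*g
    n,l,st,ce=cv2.connectedComponentsWithStats(m)
    if n<2: print(nm,'none');continue
    k=1+st[1:,4].argmax();r=cv2.minAreaRect(np.argwhere(l==k)[:,::-1].astype(np.float32))
    print(nm,st[k],r);print(np.array([ray(c,p,.056) for p in cv2.boxPoints(r)]).round(4))
E
```

```text
red [317 238   8  20 128] ((320.7103576660156, 247.52413940429688), (19.43264389038086, 6.477548122406006), 85.2363510131836)
[[ 0.5304 -0.0519  0.056 ]
 [ 0.5299 -0.0653  0.056 ]
 [ 0.4897 -0.0631  0.056 ]
 [ 0.4902 -0.0498  0.056 ]]
blue [271 243   8  21 123] ((274.18121337890625, 252.89083862304688), (6.013449192047119, 20.353212356567383), 7.594643592834473)
[[0.4919 0.0501 0.056 ]
 [0.5327 0.0399 0.056 ]
 [0.5295 0.0278 0.056 ]
 [0.4888 0.0382 0.056 ]]
```

View pics/top3.png

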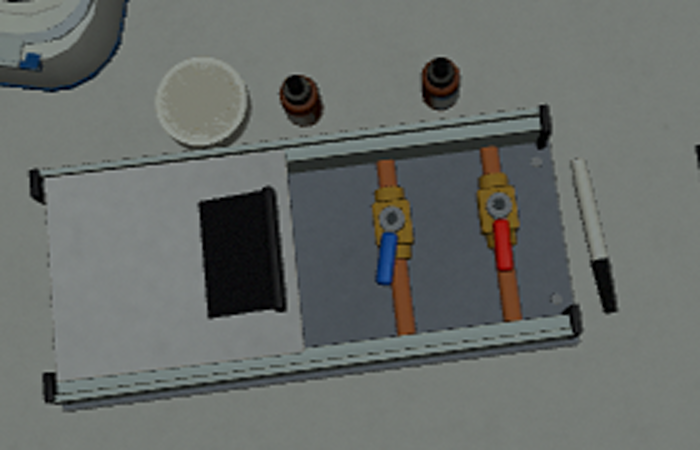

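The top view shows the cover's left edge against both left stops and both levers uncovered. The red lever runs from its disc at (499,204) to its tip at (505,270) in crop pixels.

```bash
python3 - <<'E'
from h import *
c=cams.read_camera('top')
f=lambda x,y,z:ray(c,(120+x/2.5,150+y/2.5),z).round(4)
print('cover R edge',f(288,153,.069),f(303,348,.069),'L edge',f(46,182,.069),f(56,375,.069),'disc',f(499,204,.058),'bluedisc',f(391,217,.058))
P=np.array([.541,-.061])
for t in np.radians(np.arange(-10,96,7.5)):
    u=np.array([-np.cos(t),np.sin(t)]);n=np.array([np.sin(t),np.cos(t)])
    r=.044-.004*t;q=P+r*u-n*(.007+.011*abs(n[0])+.012*abs(n[1]))
    print(np.degrees(t).round(1),q.round(4))
s=bot.read_state();print(s['tool_pos'],tool_shift(s,[.50,-.10,.18]))
E
```

```text
cover R edge [0.6049 0.1089 0.069 ] [0.4444 0.1129 0.069 ] L edge [0.605  0.3095 0.069 ] [0.4472 0.3113 0.069 ] disc [ 0.5429 -0.0595  0.058 ] bluedisc [0.543  0.0306 0.058 ]
-10.0 [ 0.5006 -0.0892]
-2.5 [ 0.4977 -0.0824]
5.0 [ 0.4958 -0.077 ]
12.5 [ 0.4943 -0.0723]
20.0 [ 0.4934 -0.0671]
27.5 [ 0.4932 -0.0617]
35.0 [ 0.4937 -0.0561]
42.5 [ 0.495  -0.0504]
50.0 [ 0.4972 -0.0448]
57.5 [ 0.5003 -0.0395]
65.0 [ 0.5043 -0.0345]
72.5 [ 0.5092 -0.0302]
80.0 [ 0.5147 -0.0266]
87.5 [ 0.5209 -0.024 ]
95.0 [ 0.5253 -0.0221]
[ 0.52154902 -0.2373549   0.17985037] [8.76856615e-02 5.49184103e-01 2.43681040e-04]
```

```bash
cat > edge.py <<'E'
from h import *
c=cams.read_camera('top');g=cv2.GaussianBlur(cv2.cvtColor(c['image'],cv2.COLOR_RGB2GRAY),(3,3),0).astype(float)
P=[]
for v in range(216,285):
    u0=int(235+(v-211)*6/78.)
    row=np.diff(g[v,u0-8:u0+9]);k=int(row.argmin())
    if 0<k<15 and row[k]<-8:
        a,b,d=row[k-1:k+2];P.append(ray(c,(u0-8+k+.5+.5*(a-d)/(a-2*b+d),v),.069)[:2])
P=np.array(P);
for _ in range(3):
    f=np.polyfit(P[:,0],P[:,1],1);e=P[:,1]-np.polyval(f,P[:,0]);P=P[abs(e)<max(.0008,2*e.std())]
print('right edge y at x=.525:',np.polyval(f,.525).round(4),'slope',f[0].round(4),len(P))
E
python3 edge.py; python3 - <<'E'
import cv2
from h import *
i=cams.read_camera('top')['image'][200:320,130:170,::-1]
i=cv2.convertScaleAbs(i,alpha=2);a=cv2.resize(i[10:40],None,fx=12,fy=12,interpolation=2);b=cv2.resize(i[80:110],None,fx=12,fy=12,interpolation=2)
cv2.imwrite('pics/st.png',cv2.resize(np.hstack([a,b]),None,fx=.8,fy=.8))
E
```

```text
right edge y at x=.525: 0.1129 slope -0.0055 69
```

View pics/st.png

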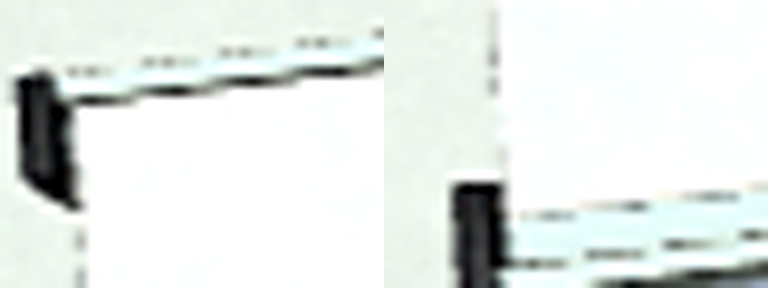

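The zoom shows both left stops in contact with the cover's edge, with no gap. The measured right edge agrees too: y=0.113, against 0.1125 expected.

>>> play_rows --rows '[[[0.04, 0.15, 0], [0, 0, 0]], [[0.088, 0.3, 0], [0, 0, 0]], [[0.088, 0.44, 0], [0, 0, 0]], [[0.088, 0.54, 0], [0, 0, 0]], [[0.088, 0.568, 0], [0, 0, 0]], [[0.088, 0.568, 0.1], [0, 0, 0]], [[0.088, 0.568, 0.2], [0, 0, 0]], [[0.088, 0.568, 0.3], [0, 0, 0]], [[0.088, 0.568, 0.4], [0, 0, 0]], [[0.088, 0.568, 0.48], [0, 0, 0]], [[0.088, 0.568, 0.528], [0, 0, 0]], [[0.088, 0.568, 0.528], [0, 0, 0]], [[0.088, 0.568, 0.528], [0, 0, 0]]]'

```text
time: 9.5
tool_pos: [0.4999, -0.0943, 0.0481]
tcp_rot: [0.001, -3.14, -0.0]
wrist_force: [0.2, 0.1, 0.4]
width: 0.004
grip_force: 0.0
```

>>> play_rows --rows '[[[0.004, 0.02, 0], [0, 0, 0]], [[0.007, 0.04, 0], [0, 0, 0]], [[0.009, 0.06, 0], [0, 0, 0]], [[0.009, 0.078, 0], [0, 0, 0]], [[0.015, 0.097, 0], [0, 0, 0]], [[0.018, 0.118, 0], [0, 0, 0]], [[0.019, 0.139, 0], [0, 0, 0]], [[0.017, 0.162, 0], [0, 0, 0]], [[0.012, 0.184, 0], [0, 0, 0]], [[0.003, 0.207, 0], [0, 0, 0]], [[-0.009, 0.228, 0], [0, 0, 0]], [[-0.025, 0.248, 0], [0, 0, 0]], [[-0.045, 0.265, 0], [0, 0, 0]], [[-0.06, 0.277, 0], [0, 0, 0]], [[-0.06, 0.277, 0], [0, 0, 0]]]'

```text
time: 10.75
tool_pos: [0.5148, -0.0243, 0.0475]
tcp_rot: [0.001, -3.14, -0.002]
wrist_force: [-0.7, 0.3, -0.8]
width: -0.0
grip_force: 0.2
```

Now the last degrees, pushing along +x until the stop.

>>> play_rows --rows '[[[-0.008, 0.004, 0], [0, 0, 0]], [[-0.016, 0.008, 0], [0, 0, 0]], [[-0.024, 0.01, 0], [0, 0, 0]], [[-0.032, 0.012, 0], [0, 0, 0]], [[-0.032, 0.012, 0], [0, 0, 0]]]'

```text
time: 11.17
tool_pos: [0.5231, -0.0222, 0.048]
tcp_rot: [-0.0, -3.141, -0.001]
wrist_force: [-1.6, 1.0, -1.4]
width: 0.0
grip_force: 0.9
```

>>> play_rows --rows '[[[-0.006, 0, 0], [0, 0, 0]], [[-0.012, 0, 0], [0, 0, 0]], [[-0.012, 0, 0], [0, 0, 0]]]'

```text
time: 11.42
tool_pos: [0.5264, -0.0224, 0.0483]
tcp_rot: [0.0, 3.141, 0.0]
wrist_force: [-1.4, 0.8, -0.7]
width: -0.002
grip_force: 0.9
```

>>> play_rows --rows '[[[-0.006, 0, 0], [0, 0, 0]], [[-0.012, 0, 0], [0, 0, 0]], [[-0.012, 0, 0], [0, 0, 0]]]'

```text
time: 11.67
tool_pos: [0.5267, -0.0224, 0.0481]
tcp_rot: [0.0, -3.136, -0.0]
wrist_force: [-9.0, 1.6, 5.7]
width: -0.0
grip_force: 4.6
```

>>> play_rows --rows '[[[-0.004, 0, 0], [0, 0, 0]], [[-0.008, 0, 0], [0, 0, 0]], [[-0.008, 0, 0], [0, 0, 0]]]'

```text
time: 11.92
tool_pos: [0.5268, -0.0224, 0.0479]
tcp_rot: [0.0, -3.132, -0.0]
wrist_force: [-13.8, -0.1, 10.1]
width: 0.003
grip_force: 7.0
```

The lever is at its stop: the force rises and nothing moves further. I'll back straight off to −x, lift, and move away to the right to look.

>>> play_rows --rows '[[[0.03, 0, 0], [0, 0, 0]], [[0.08, 0, 0], [0, 0, 0]], [[0.1, 0, -0.05], [0, 0, 0]], [[0.1, 0, -0.2], [0, 0, 0]], [[0.1, 0, -0.36], [0, 0, 0]], [[0.1, 0, -0.52], [0, 0, 0]], [[0.1, -0.15, -0.54], [0, 0, 0]], [[0.1, -0.3, -0.54], [0, 0, 0]], [[0.1, -0.46, -0.54], [0, 0, 0]], [[0.1, -0.62, -0.54], [0, 0, 0]], [[0.1, -0.78, -0.54], [0, 0, 0]], [[0.1, -0.9, -0.54], [0, 0, 0]], [[0.1, -0.9, -0.54], [0, 0, 0]]]'

```text
time: 13.0
tool_pos: [0.5072, -0.2539, 0.1846]
tcp_rot: [0.007, 3.138, -0.008]
wrist_force: [-0.5, -0.9, -0.3]
width: -0.0
grip_force: 0.0
```

```bash
python3 edge.py; python3 - <<'E'
from h import *
c=cams.read_camera('top');i=c['image'][150:330,120:400,::-1]
cv2.imwrite('pics/top4.png',cv2.resize(i,None,fx=2.5,fy=2.5,interpolation=2))
h=cv2.cvtColor(c['image'],cv2.COLOR_RGB2HSV)
g=np.zeros(h.shape[:2],np.uint8);g[200:300,250:350]=1
for nm,m in dict(red=((h[...,0]<6)|(h[...,0]>172)),blue=(h[...,0]>100)&(h[...,0]<130)).items():
    m=(m&(h[...,1]>150)&(h[...,2]>60)).astype(np.uint8)*g
    n,l,st,ce=cv2.connectedComponentsWithStats(m)
    k=1+st[1:,4].argmax();r=cv2.minAreaRect(np.argwhere(l==k)[:,::-1].astype(np.float32))
    print(nm,st[k]);print(np.array([ray(c,p,.056) for p in cv2.boxPoints(r)]).round(4))
E
```

```text
right edge y at x=.525: 0.1129 slope -0.0056 69
red [294 230  20   8 123]
[[ 0.5494 -0.0056  0.056 ]
 [ 0.5495 -0.0463  0.056 ]
 [ 0.5368 -0.0462  0.056 ]
 [ 0.5367 -0.0055  0.056 ]]
blue [271 243   8  21 124]
[[0.4919 0.0501 0.056 ]
 [0.5327 0.0399 0.056 ]
 [0.5295 0.0278 0.056 ]
 [0.4888 0.0382 0.056 ]]
```

View pics/top4.png

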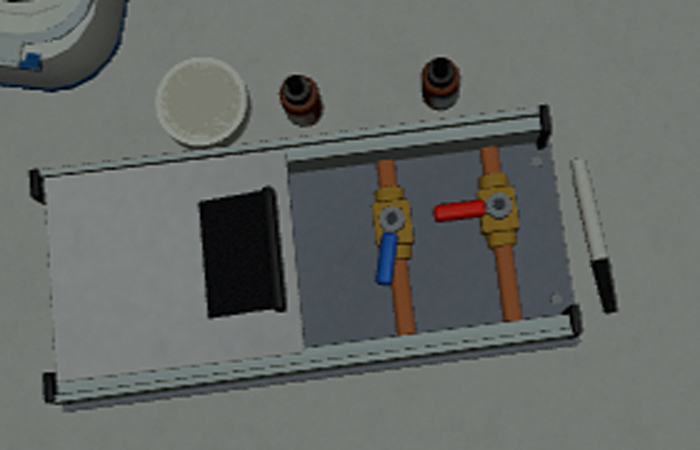

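The red lever now lies exactly along +y, from its pivot at (499,204) to its tip at (435,213), square across the pipe. The blue lever, cover, bottles, roll and marker are unchanged.

```bash
python3 -c "
from workcell import bot
print(bot.finish_job())"
```

```text
the job is handed in; nothing more can be done
None
```

The cover is pushed left against its end stops and the red lever is fully shut, square across its pipe; the blue lever, bottles, label roll and marker were not disturbed, and the job was handed in after about 13 s.

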